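Vent the water filter and refit its flow knob

TASK

The flow knob has come off the bench-top water filter. First press the blue vent cap on top of the filter canister all the way down for a moment and let it spring back up; then pick up the black knob, turn it so that its flat matches the flat of the brass D-shaft (red mark to red mark), push it fully home on the shaft and keep pressing so that the sprung shaft stays well down. Finish like that, still gripping the knob and pressing it down, with everything else on the shelf left where it is.

Things in the scene. Friction and masses are not known exactly. Their poses are not given: they have to be found in the camera images.
- knob: loose black bar knob standing bore down on the shelf, left or right of the filter; about 120 g, 46 long (x) x 26 wide (y) x 40 mm high; grip across the 26 mm. Origin: centre of the underside, on the bore axis; z up. D-shaped bore: radius 8.1 mm, 18 mm deep, flat 3.1 mm from the axis on the +x side. A red stripe on top and end face marks the +x end
- stem_seat (a point): centre of the brass shoulder (22 mm across) where the knob's underside rests when home, about 70 mm above the shelf; moves down with the stem. The D-shaft rises 16 mm from here (z up): radius 7 mm, flat 2 mm from the axis on the +x side, top 1.5 mm tapered to 5.8 mm radius. Right when the knob's x points along this x (play 1.1 mm all round); marks must agree within 20 degrees; 45 off, it jams
- valve: fixed round steel turret, 72 mm across, 40 mm high, from which the brass stem and D-shaft rise; its top is 12 mm below stem_seat; a red mark on its top points along +x, the side of the shaft's flat. Origin: centre of its underside
- shaft_tip (a point): centre of the top end of the D-shaft, 16 mm above stem_seat, same axes
- stem (a joint): travel of the sprung D-shaft straight down in m: 0 at rest (up), 0.007 at its stop. It takes 4 N to start moving and 11 N at the stop, and springs back when let go; well down means more than 0.003
- vent_top (a point): centre of the top face of the blue sprung vent cap (round, 32 mm across, 20 mm high) on the white canister (84 mm across), about 209 mm above the shelf; z up. The canister stands 170 mm from the D-shaft on the same white foot (280 x 110 x 18 mm), which is fixed
- vent_cap (a joint): travel of the vent cap straight down in m: 0 at rest (up), 0.006 at its stop. It takes about 2 N to start moving and 5.4 N at the stop, and springs back when let go; pressed down means more than 0.004 for 0.2 s
- bowl: bystander: white ceramic bowl with blue flowers, 114 mm across, 50 mm high, origin at centre of underside; on the other side of the filter from the knob
- tumbler: bystander: steel tumbler, 68 mm across, 95 mm high, behind the filter
- soap_bottle: bystander: green bottle, 60 mm across, 170 mm high, behind the filter
- jar: bystander: amber jar, 72 mm across, 85 mm high, behind the filter
- brush: bystander: dish brush about 200 mm long lying on the left, beyond the bottle
- knob_mark (a point): point on the red stripe on top of the knob, 20 mm along the knob's +x from its axis, 40 mm above its underside
- rack_clip (a point): point on the red clip with the tea strainer, on the edge facing the filter of the fixed white two-tier dish rack on the right (four steel plates in it). The rack is 290 mm high, its posts reach from 80 mm beyond to 280 mm nearer (in x) than this point, and 200 mm away to the right
There are look-alikes about, which are no part of the job. Several things look just like the knob: the one meant starts farthest from the robot's base.

How it is judged (in metres and radians):
On the way, in this order (a step that is already met when the one before it is completed fails the run):
1. the vent cap is pressed down (value of joint vent_cap above 0.004 m), for 0.2 s.
2. the vent cap is let go and is back up (value of joint vent_cap below 0.0015 m), for 0.1 s.
3. the knob is off the shelf, in the fingers (height (world z) of knob above 0.02 m and contact force between knob and the fingers above 1 N), for 0.1 s.
At the end, for the whole second after the job is handed in: The knob is on the D-shaft, flat to flat with the red marks on the same side (within 0.4 rad), its underside within 3 mm of the shoulder and 2.5 mm of the axis, upright within 0.12 rad; the fingers still grip it and hold the sprung stem more than 3 mm down, at rest; the vent cap is back up (z of knob in the frame of stem_seat between -0.002 and 0.003 m and horizontal distance between knob and stem_seat below 0.0025 m and angle between knob's own z axis and vertical below 0.12 rad and angle between the x axis of knob and the x axis of stem_seat, either way round below 0.4 rad and value of joint stem above 0.003 m and contact force between knob and the fingers above 1 N and linear speed of knob below 0.02 m/s and value of joint vent_cap below 0.0015 m and x of knob_mark in the frame of stem_seat above 0.015 m); the arm keeps its last pose, push and grip.
It fails at once if a bystander (bowl, tumbler, bottle, jar or brush) is moved by more than 25 mm (distance of any of bowl, tumbler, soap_bottle, jar, brush from where it was at the start of the episode above 0.025 m).
It also fails if it takes over 51 s, if anything falls off the work surface, if the arm or the gripper's body presses on something with over 40 N, if the wrist force passes 120 N, or if a joint passes its speed limit or range.

ROBOT

A 6-joint arm with a two-finger parallel gripper is mounted at the origin on the work surface. World frame = base frame: x ahead of the robot, y to its left, z up, the work surface at z = 0. Lengths are in mm, angles in degrees, forces in N, time in s.
With the tool pointing down it reaches from about 350 to 850 mm from the base axis. Payload 8.1 kg.
Tool frame: the origin (TCP) lies midway between the tips of the shut fingers; the grasp point (between the pads) lies 19 mm behind it; x points along the fingers, z is the direction in which the jaws open and shut, and the axes are right-handed (so a half turn about x gives the same grasp; the last joint's range is limited). The gripper opens to 85 mm and grips with 20 to 120 N. Pads are 22 mm wide; open, the fingers measure 114 mm over their backs; the gripper's body (76 mm by 85 mm) begins 54 mm behind the grasp point. The pads swing forward as they close: fully open they stand 13 mm farther back than shut.
Start: joints at [-70.898, 7.471, 85.268, -0, 87.261, -4.893], TCP at [244.018, -548.142, 203.492] pointing down, gripper open.
Joint ranges: [-169.43, 169.43], [-51.17, 129.36], [1.28, 143.12], [-76.62, 256.62], [0, 156.53], [-152.29, 152.29]. Speed limits (degrees/s): [136.94, 136.94, 159.86, 180, 180, 180].

INTERFACE

Orientations are given as [roll, pitch, yaw] about the fixed x, y, z axes, in that order (R = Rz(yaw) Ry(pitch) Rx(roll)).
In Python, from bench import r gives the robot as it stands. The module is installed in compiled form; this text tells all that it offers.
- The arm moves only by the tool servo_tool, never from a script. Its argument "commands" is a list that holds one entry, the list of rows, each a list of 7 numbers: the closure in counts, from 0 (fully open) to 255 (shut), then the shift along the tool's x, y, z in cm, then the turn, a rotation vector about the tool's x, y, z in degrees. A call has 1 to 8 rows; each row is the pose to reach, as a shift and turn from the pose commanded when the call began, along the tool's axes at that moment; what a row does not reach only later rows make up. A row lasts 1/10 s, in which the tool goes at most 50 mm and 8.59 degrees, less where a joint would pass 70% of its speed; a pose out of reach is approached as far as the arm can. A call with a gripper value outside its range is refused whole. The fingers move at their own pace and stop on an object; "force" is the grip in N (left out, the last holds). Time passes only in rows, so rows that repeat a pose let the fingers close. It gives the time, the measured TCP pose, the force and the opening at its end, in the units of the state.
- r.sense(): the state, without advancing time (a new reading comes with each control period).
- r.snapshot(name): name is "scene" or "top"; returns (picture, depth): 420x560x3 uint8, red, green, blue; 420x560 float32, mm along the optical axis (not along the pixel's ray), 0 where there is no reading.
- r.calibration(name): a dict with "fx", "fy", "cx", "cy" (pixels), "pose" (4x4, takes a point from camera to world coordinates). Camera axes: x right, y down, z forward; pixel columns grow to the right and rows downward; lengths in mm; the calibration is good to about 2 mm. A picture is of the moment at which its call begins. calibration takes no time and is no camera call.
- r.hand_in(): hands the job in, once; it reports no verdict.
The state is a dict: "time": time; "joint_pos": joint angles; "qd": joint speeds; "joint_efforts": joint torques, N m; "tool_pos": TCP position; "tcp_rot": TCP orientation; "ft_force": force on the tool from outside, world axes, zero at the start; "wrist_torque": the same for the moment, N m; "finger_gap": finger opening in mm.
Only numpy, scipy, OpenCV 4.12 (cv2) and the standard library are available. Lean on these libraries where they do the work, as an engineer would, in place of code of your own. Each camera call takes 0.05 s, during which the arm holds its last target.

## Working session

There is one attempt and no reset: what is moved stays moved. The work goes in short steps, Python scripts to look and compute and a tool call to move; the robot and the scene stay as the last step left them, time stands still between calls to the robot, and variables do not carry over. Pictures are saved under pics/ and viewed, and the job is handed in when it is done.

Besides the shell and the picture viewer there is one more tool, called as name(argument=value, ...) on one line, values as JSON. servo_tool: Moves the arm, as the interface text tells. Its arguments: {"type":"object","properties":{"commands":{"type":"array","items":{"type":"array","items":{"type":"array","items":{"type":"number"}}}},"force":{"type":"number"}},"required":["commands"]}

```bash
mkdir -p pics; ls; cat > h.py <<'E'
import numpy as np, cv2
from bench import r
from scipy.spatial.transform import Rotation as R
def snap(name,fn):
    p,d=r.snapshot(name); cv2.imwrite(f'pics/{fn}.png',p[:,:,::-1]); np.savez(f'pics/{fn}.npz',p=p,d=d); return p,d
def pt(name,u,v,z):
    c=r.calibration(name);T=np.array(c['pose']);ray=T[:3,:3]@np.array([(u-c['cx'])/c['fx'],(v-c['cy'])/c['fy'],1]);o=T[:3,3]
    return o+ray*(z-o[2])/ray[2]
def dp(name,d,u,v):
    c=r.calibration(name);T=np.array(c['pose']);z=d[v,u];return T[:3,:3]@(np.array([(u-c['cx'])/c['fx'],(v-c['cy'])/c['fy'],1])*z)+T[:3,3]
def cloud(name,d):
    c=r.calibration(name);T=np.array(c['pose']);v,u=np.mgrid[:d.shape[0],:d.shape[1]]
    P=np.stack([(u-c['cx'])/c['fx']*d,(v-c['cy'])/c['fy']*d,d],-1);return P@T[:3,:3].T+T[:3,3]
E
python3 - <<'E'
from h import *
snap('scene','s0');snap('top','t0')
for n in('scene','top'):print(r.calibration(n))
print(r.sense())
E
```

```text
pics
{'fx': 396.94469326703876, 'fy': 396.94469326703876, 'cx': 279.0409136676217, 'cy': 211.87176436238698, 'pose': array([[ 8.39608880e-01,  3.13014709e-01, -4.43935491e-01,
         1.16139904e+03],
       [ 5.42682671e-01, -4.48008626e-01,  7.10481379e-01,
        -9.34966006e+02],
       [ 2.35041930e-02, -8.37442573e-01, -5.46019679e-01,
         8.59451579e+02],
       [ 0.00000000e+00,  0.00000000e+00,  0.00000000e+00,
         1.00000000e+00]])}
{'fx': 391.76552052193523, 'fy': 391.76552052193523, 'cx': 283.26998352852075, 'cy': 212.40146990906615, 'pose': array([[ 8.13365185e-03, -9.94673112e-01,  1.02758186e-01,
         4.72506520e+02],
       [-9.99622398e-01, -1.07850783e-02, -2.52733811e-02,
        -1.90338334e+01],
       [ 2.62470077e-02, -1.02513819e-01, -9.94385243e-01,
         1.21415585e+03],
       [ 0.00000000e+00,  0.00000000e+00,  0.00000000e+00,
         1.00000000e+00]])}
{'time': 0.1, 'joint_pos': array([-7.08968000e+01,  7.51139769e+00,  8.53226810e+01, -8.98335506e-04,
        8.72620052e+01, -4.89268746e+00]), 'qd': array([-0.04987595, -0.11195333, -0.17762866,  0.01586981,  0.0415488 ,
        0.04018744]), 'joint_efforts': array([ 2.09503902e-03, -5.70947349e+01, -5.01945484e+01, -3.93946380e-05,
        8.00235139e-03, -3.14122147e-06]), 'tool_pos': array([ 243.84327676, -547.6235574 ,  202.54638276]), 'tcp_rot': array([175.64232857,  89.90391194, 109.63825969]), 'ft_force': array([-1.16248141,  0.86107694, -0.23327835]), 'wrist_torque': array([ 0.04570994,  0.01596897, -0.02141232]), 'finger_gap': 85.22083917377307}
```

View pics/s0.png

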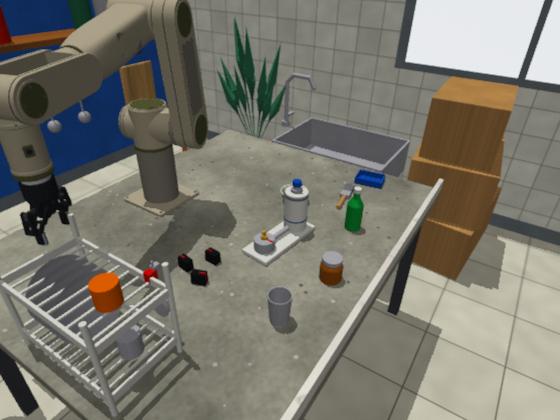

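View pics/t0.png

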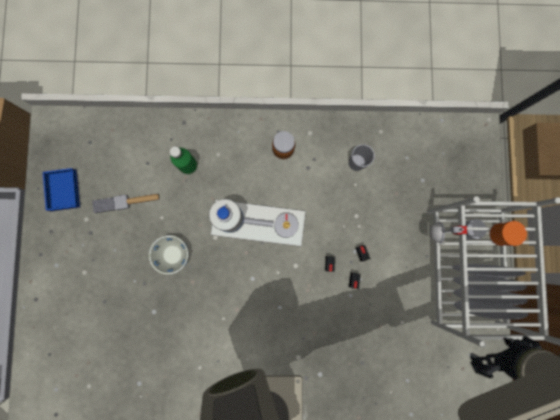

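The scene view shows the filter at about (280,225) and three knobs at (186,263), (212,256) and (199,278). The top view shows the same three at (330,263), (362,252) and (355,280), the valve at (286,224) and the vent cap at (225,213). Next I'll measure each one and take close crops.

```bash
python3 - <<'E'
from h import *
z=np.load('pics/t0.npz');p,d=z['p'],z['d']
z2=np.load('pics/s0.npz');ps,ds=z2['p'],z2['d']
for u,v in [(330,263),(362,252),(355,280)]:
    P=pt('top',u,v,40);print((u,v),P.round(1),np.hypot(P[0],P[1]).round(1))
def mask(p,kind):
    h=cv2.cvtColor(p,cv2.COLOR_RGB2HSV);H,S,V=[h[...,i].astype(int) for i in range(3)]
    if kind=='red':return ((H<8)|(H>172))&(S>140)&(V>70)
    if kind=='blue':return (H>105)&(H<130)&(S>140)&(V>60)
    if kind=='black':return V<45
for n,P,D,rg in(('top',p,d,(200,400,190,300)),('scene',ps,ds,(160,340,160,300))):
  C=cloud(n,D)
  for k in('red','blue','black'):
    m=mask(P,k).astype(np.uint8);mm=np.zeros_like(m);mm[rg[2]:rg[3],rg[0]:rg[1]]=m[rg[2]:rg[3],rg[0]:rg[1]]
    q,L,st,ce=cv2.connectedComponentsWithStats(mm)
    for i in range(1,q):
      if st[i,4]>=4: print(n,k,st[i],ce[i].round(2),np.median(C[L==i],0).round(1))
a=p[190:300,200:400];b=ps[170:300,160:340]
cv2.imwrite('pics/c1.png',cv2.resize(a,None,fx=4,fy=4,interpolation=cv2.INTER_CUBIC)[:,:,::-1])
cv2.imwrite('pics/c2.png',cv2.resize(b,None,fx=4.4,fy=4.4,interpolation=cv2.INTER_CUBIC)[:,:,::-1])
E
```

```text
(330, 263) [ 443.6 -189.6   40. ] 482.4
(362, 252) [ 477. -286.   40.] 556.2
(355, 280) [ 394. -264.   40.] 474.2
top red [361 246   4   7  22] [362.41 249.18] [ 486.  -287.1   40.2]
top red [329 264   3   7  19] [330.11 267.  ] [ 432.  -189.8   39.6]
top red [354 281   3   7  20] [355.05 284.15] [ 382.2 -264.2   39.8]
top blue [218 207  11  11  87] [222.76 212.47] [573.6 110.6 207.1]
top black [357 247  11  14  68] [361.65 254.62] [ 468.1 -284.6   37.5]
top black [326 257   8  13  63] [328.81 261.1 ] [ 452.2 -184.4   38. ]
top black [349 273  10  14  73] [352.95 278.47] [ 399.7 -256.    37.2]
scene red [269 240   4   2   5] [270.4 240.6] [582.7 -57.4  59.9]
scene red [207 248   5   4  11] [209.18 249.64] [ 430.  -190.7   40.7]
scene red [180 255   5   3  10] [182.2 256. ] [ 383.7 -265.6   42. ]
scene red [199 272   7   3  15] [202.2 272.6] [ 488.  -288.7   41.8]
scene blue [293 179   9   8  62] [296.65 182.56] [579.7 103.1 207.2]
scene black [205 248  16  17 175] [212.57 256.45] [ 451.1 -200.8   27.9]
scene black [178 254  30  32 376] [191.83 270.81] [ 458.8 -285.9   26.7]
scene black [202 271   5   3   6] [204.33 271.5 ] [ 487.3 -279.8   40. ]
```

View pics/c1.png

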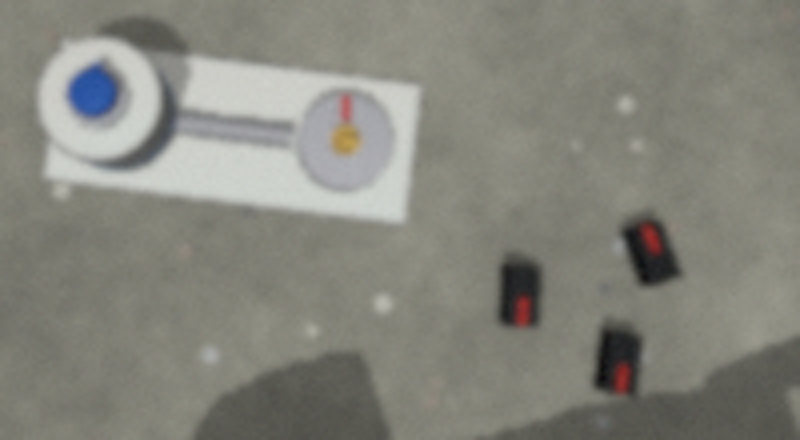

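View pics/c2.png

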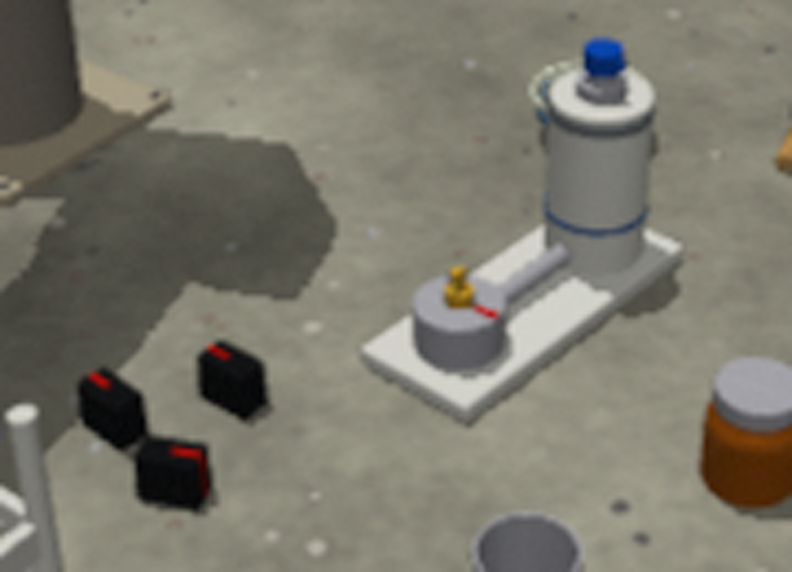

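```bash
cat > m.py <<'E'
from h import *
from scipy.optimize import least_squares
def plane(name,uv,z): return np.array([pt(name,u,v,z) for u,v in uv])
def circ(xy,rad=None):
    c0=xy.mean(0)
    if rad: f=lambda q:np.hypot(*(xy-q[:2]).T)-rad; q=least_squares(f,c0,loss='soft_l1').x; return q, np.std(f(q))
    f=lambda q:np.hypot(*(xy-q[:2]).T)-q[2]; q=least_squares(f,[*c0,30],loss='soft_l1').x; return q,np.std(f(q))
def region(name,d,ctr,rad,z0,z1):
    C=cloud(name,d);m=(np.hypot(C[...,0]-ctr[0],C[...,1]-ctr[1])<rad)&(C[...,2]>z0)&(C[...,2]<z1)&(d>0)
    return m,C
def edge(m):
    m=m.astype(np.uint8);c=max(cv2.findContours(m,cv2.RETR_EXTERNAL,cv2.CHAIN_APPROX_NONE)[0],key=cv2.contourArea);return c[:,0].astype(float)
E
python3 - <<'E'
from m import *
for n,f in(('top','t0'),('scene','s0')):
    z=np.load(f'pics/{f}.npz');p,d=z['p'],z['d']
    for nm,ctr,rad,z0,z1,zz in(('turret',(561,-57),50,50,63,58),('can',(571,109),55,150,195,None),('cap',(571,109),25,200,216,209),('shaft',(561,-57),15,76,95,86),('foot',(566,25),200,12,24,18),('knob',(474,-285),40,30,48,40)):
        m,C=region(n,d,ctr,rad,z0,z1)
        if m.sum()<5: print(n,nm,'few',m.sum());continue
        h=np.median(C[m][:,2]);print(n,nm,m.sum(),'z',h.round(1),'mean',C[m].mean(0).round(1),end=' ')
        P=plane(n,edge(m),zz or h)[:,:2]
        if nm in('turret','can','cap','shaft'):print(*[x.round(1) for x in circ(P)])
        else:
            print(cv2.minAreaRect(P.astype(np.float32)))
E
```

```text
top turret 403 z 56.4 mean [554.4 -57.4  56.5] [554.5 -57.3  34.1] 1.1
top can 668 z 166.3 mean [572.3 109.6 167. ] [573.5 110.8  41.5] 0.8
top cap 121 z 207.1 mean [574.7 111.5 207. ] [574.4 111.4  14.7] 0.9
top shaft 13 z 83.7 mean [553.  -56.8  84. ] [552.8 -57.    4.5] 1.3
top foot 1736 z 16.5 mean [558.    6.4  16.6] ((564.30322265625, 26.836105346679688), (278.0013427734375, 109.1988754272461), 83.39830780029297)
top knob 141 z 38.4 mean [ 474.4 -291.    38.2] ((474.464111328125, -290.6656188964844), (45.73367691040039, 27.05784797668457), 21.494722366333008)
scene turret 215 z 58.8 mean [561.6 -62.7  58. ] [560.3 -60.6  35.6] 10.6
scene can 321 z 169.2 mean [585.2  96.8 168.8] [584.3  97.3  48.6] 4.5
scene cap 52 z 209.1 mean [579.2 107.4 208.1] [580.  106.1  18.3] 2.6
scene shaft 16 z 83.4 mean [556.7 -55.5  83.2] [558.4 -58.2   7.9] 2.6
scene foot 847 z 19.3 mean [580.7  -2.6  19. ] ((569.8709106445312, 24.79242706298828), (287.9124755859375, 113.77291870117188), 83.0247573852539)
scene knob 131 z 40.3 mean [ 480.4 -293.4   39.1] ((480.867431640625, -294.2275085449219), (51.09904479980469, 36.441123962402344), 19.610029220581055)
```

```bash
python3 - <<'E'
from m import *
z=np.load('pics/t0.npz');p,d=z['p'],z['d'];z2=np.load('pics/s0.npz');ps,ds=z2['p'],z2['d']
def redm(p,box):
    q=p.astype(float);w=np.clip(q[...,0]-np.maximum(q[...,1],q[...,2])-35,0,None);m=np.zeros_like(w);a,b,c,e=box;m[c:e,a:b]=w[c:e,a:b];return m
def goldm(p,box):
    q=p.astype(float);w=np.clip(np.minimum(q[...,0],q[...,1])-q[...,2]-40,0,None);m=np.zeros_like(w);a,b,c,e=box;m[c:e,a:b]=w[c:e,a:b];return m
def cen(w):
    v,u=np.nonzero(w);k=w[v,u];return (u*k).sum()/k.sum(),(v*k).sum()/k.sum()
print('top valve mark',pt('top',*cen(redm(p,(275,300,205,223))),58).round(1))
w=goldm(p,(275,300,213,240));print('top gold', pt('top',*cen(w),80).round(1),cen(w))
print('scene valve mark',pt('scene',*cen(redm(ps,(266,282,233,248))),58).round(1), cen(redm(ps,(266,282,233,248))))
w=goldm(ps,(255,280,225,245));print('gold scene',cen(w),np.argwhere(w>30)[:, ::-1].tolist())
print('blue scene top', )
# clip
m=redm(p,(430,480,215,245));u,v=cen(m);print('clip px',u,v); C=cloud('top',d);print(np.median(C[m>40],0).round(1))
m=(C[...,2]>100)&(C[...,1]<-330)&(C[...,0]<700)&(C[...,0]>200)&(d>0);print('rack', C[m].min(0),C[m].max(0), np.percentile(C[m][:,1],[90,99]))
# scene knob red & black top
q=redm(ps,(197,209,268,280));print('scene knob red',cen(q),pt('scene',*cen(q),40).round(1))
q=redm(p,(355,370,240,256));print('top knob red',cen(q),pt('top',*cen(q),40).round(1), 'all', cv2.minAreaRect(plane('top',np.argwhere(q>20)[:,::-1],40)[:,:2].astype(np.float32)))
# knob mask by colour (black|red) in top
h=cv2.cvtColor(p,cv2.COLOR_RGB2HSV);mm=((h[...,2]<60)|(redm(p,(355,370,240,270))>20));b=np.zeros_like(mm);b[238:270,350:375]=mm[238:270,350:375]
print(cv2.minAreaRect(edge(b).astype(np.float32)),b.sum());
Rt=R.from_euler('xyz',r.sense()['tcp_rot'],degrees=True).as_matrix();print(Rt.round(3))
b=p[150:300,270:500];cv2.imwrite('pics/c3.png',cv2.resize(b,None,fx=3.4,fy=3.4,interpolation=cv2.INTER_CUBIC)[:,:,::-1])
b=np.hstack([cv2.resize(p[205:240,265:305],(400,350),interpolation=cv2.INTER_NEAREST),cv2.resize(p[238:273,340:380],(400,350),interpolation=cv2.INTER_NEAREST)]);cv2.imwrite('pics/c4.png',b[:,:,::-1])
E
```

```text
top valve mark [579.6 -56.8  58. ]
top gold [554.3 -56.   80. ] (np.float64(285.98091603053433), np.float64(224.54961832061068))
scene valve mark [579.5 -54.8  58. ] (np.float64(270.08264462809916), np.float64(240.32561983471075))
gold scene (np.float64(263.851030110935), np.float64(235.19809825673534)) [[263, 231], [264, 231], [263, 232], [264, 232], [262, 235], [263, 235], [266, 235], [262, 236], [263, 236], [264, 236], [265, 236], [266, 236], [262, 237], [263, 237], [264, 237], [265, 237], [266, 237]]
blue scene top
clip px 463.68589743589746 229.99719551282053
[ 531.8 -505.   229.2]
rack [ 203.59311638 -715.74932681  100.02768599] [ 612.51760945 -330.0424803   651.25300803] [-386.47921357 -337.47990606]
scene knob red (np.float64(202.23345259391772), np.float64(272.57245080500894)) [ 487.  -286.6   40. ]
top knob red (np.float64(362.4229024943311), np.float64(249.2517006802721)) [ 485.3 -287.4   40. ] all ((484.5159912109375, -287.6051025390625), (9.052424430847168, 14.878311157226562), 89.29418182373047)
((362.1000061035156, 252.80003356933594), (14.230247497558594, 9.17060375213623), 71.56504821777344) 111
[[-0.001  0.914  0.407]
 [ 0.002  0.407 -0.914]
 [-1.     0.    -0.002]]
```

View pics/c4.png

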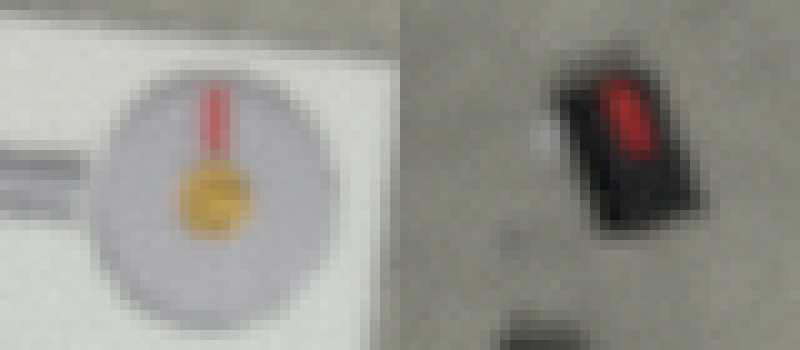

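Look-alikes for the knob are at top pixels (330,263), (355,280) and (362,252). Their distances from the base are 482, 474 and 556 mm, so the target is (362,252), at about (475,-291) with its red end at yaw of about 20°. In the crop, the valve mark points to about yaw 0.5° and the shaft sits at about (554.5,-56.5). The vent cap is at (574.5,111). First move: shut the gripper and rise clear of the rack.

servo_tool(commands=[[[255,-4,0,0,0,0,0],[255,-8,0,0,0,0,0],[255,-12,0,0,0,0,0],[255,-16,0,0,0,0,0],[255,-20,0,0,0,0,0],[255,-20,0,0,0,0,0],[255,-20,0,0,0,0,0]]], force=60)

```text
time: 0.8
tool_pos: [244.2, -548.6, 404.5]
tcp_rot: [-5.7, 89.9, -71.7]
ft_force: [0.2, 0.2, -2.0]
finger_gap: 0.1
```

```bash
cat > go.py <<'E'
import sys; from h import *
# usage: cmdx cmdy cmdz heading -> target x y z heading ; prints tool shift in cm and turn
c=list(map(float,sys.argv[1:5]));t=list(map(float,sys.argv[5:9]))
h=np.radians(c[3]);z=np.array([np.cos(h),np.sin(h),0]);x=np.array([0,0,-1.]);y=np.cross(z,x)
D=np.array(t[:3])-c[:3];print('shift cm',(np.array([D@x,D@y,D@z])/10).round(3),'turn',-(t[3]-c[3]))
E
python3 go.py 244.018 -548.142 403.492 -66.005 574.5 111 270 -66.005
```

```text
shift cm [ 13.349  56.997 -46.779] turn -0.0
```

servo_tool(commands=[[[255,0,3.5,-2.9,0,0,0],[255,0,7,-5.8,0,0,0],[255,0,10.5,-8.7,0,0,0],[255,0,14,-11.5,0,0,0],[255,0,17.5,-14.4,0,0,0],[255,0,21,-17.3,0,0,0],[255,0,24.5,-20.2,0,0,0],[255,0,28,-23,0,0,0]]])

```text
time: 1.6
tool_pos: [406.2, -222.1, 401.2]
tcp_rot: [-149.4, 89.8, 144.6]
ft_force: [0.5, -0.8, 0.9]
finger_gap: -0.2
```

servo_tool(commands=[[[255,1,3.6,-3,0,0,0],[255,2.5,7.2,-6,0,0,0],[255,4,10.8,-9,0,0,0],[255,6,14.5,-12,0,0,0],[255,8,18.2,-15,0,0,0],[255,10,22,-18,0,0,0],[255,12,25.5,-21,0,0,0],[255,13.3,29,-23.8,0,0,0]]])

```text
time: 2.4
tool_pos: [572.1, 110.7, 267.1]
tcp_rot: [-106.1, 89.7, -172.1]
ft_force: [0.1, -0.5, 0.3]
finger_gap: 0.2
```

servo_tool(commands=[[[255,0,0,0,0,0,0],[255,0,0,0,0,0,0],[255,0,0,0,0,0,0]]])

```text
time: 2.7
tool_pos: [572.7, 108.3, 270.4]
tcp_rot: [-93.6, 89.9, -159.6]
ft_force: [-0.1, 0.2, 0.5]
finger_gap: 0.3
```

```bash
python3 - <<'E'
from h import *
snap('scene','s1');p,d=snap('top','t1')
s=r.sense();print(s['tool_pos'],s['tcp_rot'],s['ft_force'],s['time'])
ps=cv2.imread('pics/s1.png');b=cv2.resize(ps[100:280,180:360],(600,600),interpolation=cv2.INTER_CUBIC);cv2.imwrite('pics/c5.png',b)
E
```

```text
[573.23976618 107.84257266 271.73191558] [ 53.68654363  89.95333205 -12.40523825] [-0.08165565 -1.1038348  -0.30115934] 2.8
```

View pics/c5.png

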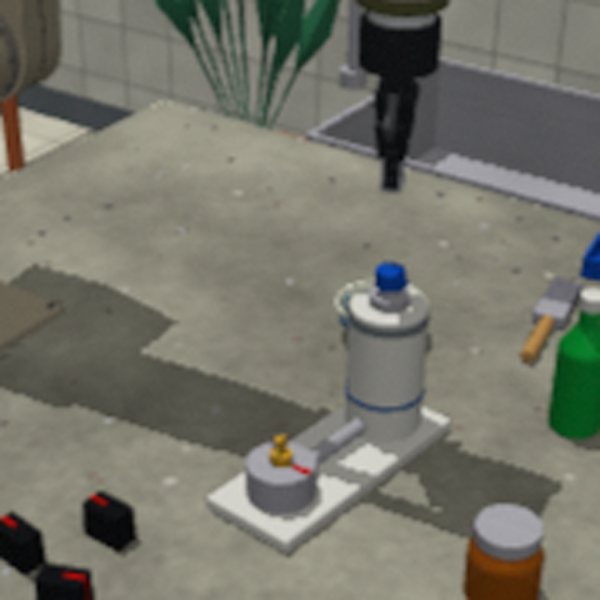

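The tip, at scene pixel (297,156), is straight above the blue cap at (297,183). I'll descend and watch the force.

servo_tool(commands=[[[255,2,0,0,0,0,0],[255,4,0,0,0,0,0],[255,5.2,0,0,0,0,0],[255,5.6,0,0,0,0,0],[255,5.6,0,0,0,0,0],[255,5.6,0,0,0,0,0]]])

```text
time: 3.4
tool_pos: [573.9, 108.9, 216.5]
tcp_rot: [71.9, 89.9, 5.9]
ft_force: [-0.2, 0.4, 0.9]
finger_gap: 0.1
```

```bash
python3 - <<'E'
from h import *
s=r.sense();print(s['tool_pos'],s['ft_force'],s['joint_pos'],s['qd'],s['time'])
p,d=snap('top','t2');p,d=snap('scene','s2')
s=r.sense();print(s['tool_pos'],s['ft_force'],s['time'])
cv2.imwrite('pics/c6.png',cv2.resize(p[130:230,240:360],(720,600),interpolation=cv2.INTER_CUBIC)[:,:,::-1])
E
```

```text
[573.85534928 108.86243488 216.50427907] [-0.21734526  0.40197613  0.88487038] [5.71252298e+00 4.61380624e+00 8.69729381e+01 2.67522369e-04
 8.83155916e+01 7.17360067e+01] [ 0.2078444  -0.02771701 -0.47389167  0.04513768 -0.20887974 -0.03677774] 3.4
[573.99087195 109.01464004 216.62490258] [ 0.14698968 -0.34283749 -0.13140733] 3.5
```

View pics/c6.png

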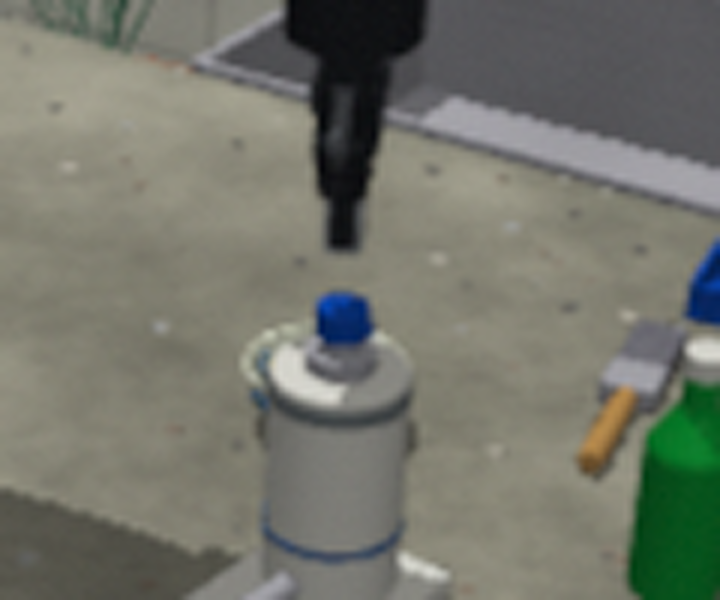

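```bash
cat >> h.py <<'E'
def proj(name,P):
    c=r.calibration(name);T=np.linalg.inv(np.array(c['pose']));q=T[:3,:3]@np.array(P,float)+T[:3,3];return np.array([c['cx']+c['fx']*q[0]/q[2],c['cy']+c['fy']*q[1]/q[2]]),q[2]
E
python3 - <<'E'
from h import *
for n in('scene','top'):
  print(n,[proj(n,P)[0].round(1) for P in([574,109,216.6],[574.5,111,209],[574,111,189])])
z=np.load('pics/t2.npz');z2=np.load('pics/s2.npz')
cv2.imwrite('pics/c7.png',cv2.resize(z['p'][180:250,180:264],(720,600),interpolation=cv2.INTER_CUBIC)[:,:,::-1])
C=cloud('scene',z2['d']);
for v in range(166,186):print(v,[C[v,u].round(0).tolist() for u in(296,298)])
E
```

```text
scene [array([296.1, 178.7]), array([296.4, 180.4]), array([296. , 185.5])]
top [array([223.1, 212.4]), array([222.7, 212.5]), array([223.7, 213.4])]
166 [[578.0, 97.0, 271.0], [583.0, 101.0, 271.0]]
167 [[577.0, 98.0, 266.0], [585.0, 98.0, 268.0]]
168 [[580.0, 94.0, 265.0], [584.0, 100.0, 264.0]]
169 [[577.0, 99.0, 258.0], [584.0, 101.0, 260.0]]
170 [[578.0, 97.0, 256.0], [585.0, 99.0, 257.0]]
171 [[575.0, 103.0, 249.0], [581.0, 106.0, 249.0]]
172 [[344.0, 512.0, 3.0], [353.0, 517.0, 3.0]]
173 [[347.0, 509.0, -0.0], [356.0, 511.0, 2.0]]
174 [[358.0, 490.0, 6.0], [360.0, 504.0, 1.0]]
175 [[359.0, 488.0, 2.0], [368.0, 491.0, 3.0]]
176 [[365.0, 478.0, 3.0], [372.0, 484.0, 2.0]]
177 [[370.0, 469.0, 3.0], [376.0, 477.0, 1.0]]
178 [[376.0, 460.0, 4.0], [384.0, 464.0, 4.0]]
179 [[570.0, 116.0, 211.0], [575.0, 121.0, 210.0]]
180 [[576.0, 105.0, 214.0], [579.0, 113.0, 211.0]]
181 [[577.0, 104.0, 211.0], [581.0, 110.0, 209.0]]
182 [[578.0, 101.0, 209.0], [584.0, 105.0, 209.0]]
183 [[580.0, 100.0, 206.0], [588.0, 98.0, 209.0]]
184 [[581.0, 98.0, 203.0], [586.0, 103.0, 202.0]]
185 [[581.0, 99.0, 199.0], [588.0, 99.0, 201.0]]
```

View pics/c7.png

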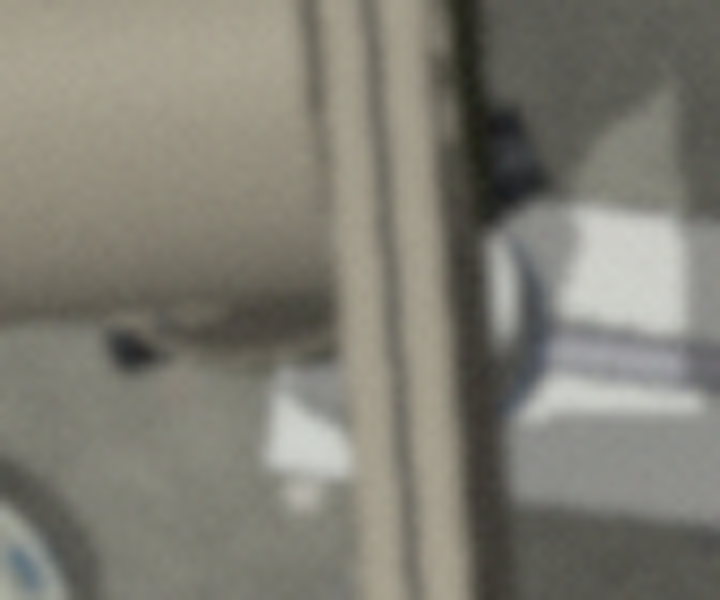

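```bash
python3 - <<'E'
from h import *
print(proj('scene',[244,-548,203]),proj('scene',[244,-548,216]),proj('scene',[244,-548,235]),proj('top',[244,-548,203]))
z=np.load('pics/s0.npz');a=cv2.resize(z['p'][170:250,0:100],(750,600),interpolation=cv2.INTER_CUBIC);cv2.imwrite('pics/c8.png',a[:,:,::-1])
C=cloud('scene',z['d']);m=C[170:250,0:100];p=z['p'][170:250,0:100].max(-1)
k=(np.abs(m[...,0]-244)<80)&(np.abs(m[...,1]+548)<80)&(m[...,2]>100)&(p<60);print(k.sum(),np.percentile(m[k][:,2],[0,1,5,20,50]),m[k].mean(0))
E
```

```text
(array([ 59.44825424, 245.90315863]), np.float64(1040.6336170784425)) (array([ 58.05745845, 241.95566383]), np.float64(1033.535361251622)) (array([ 55.99004424, 236.08772342]), np.float64(1023.1609873508845)) (array([480.20947942, 344.9039674 ]), np.float64(995.3663022753002))
2085 [245.42465503 252.49066982 270.93528315 307.44455925 342.8266087 ] [ 264.09368122 -559.19003511  347.77901046]
```

View pics/c8.png

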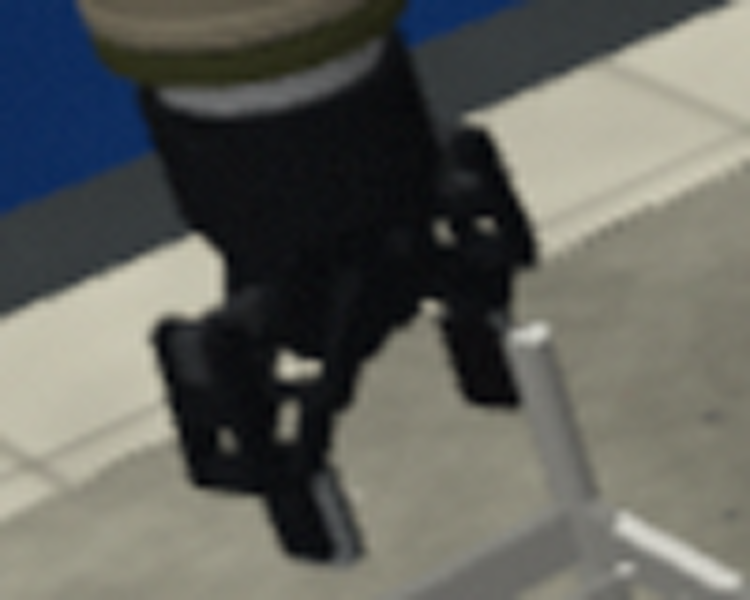

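```bash
python3 - <<'E'
from h import *
for z in(216,235,242,248,255):print(z,pt('scene',296.8,171.3,z).round(1))
z=np.load('pics/s2.npz');C=cloud('scene',z['d']);
for v in(140,145,150,160,165,168,170,171):
  row=z['p'][v,285:312].max(-1);print(v,(np.nonzero(row<60)[0]+285)[[0,-1]] if (row<60).any() else None, C[v,297].round(0))
c=cv2.resize(z['p'][90:180,260:340],(640,720),interpolation=cv2.INTER_CUBIC)[:600];c=np.clip(c.astype(float)*2.5,0,255).astype(np.uint8);cv2.imwrite('pics/c9.png',c[:,:,::-1])
E
```

```text
216 [547.4 158.4 216. ]
235 [565.5 126.1 235. ]
242 [572.2 114.2 242. ]
248 [577.9 104.  248. ]
255 [584.6  92.1 255. ]
140 [293 305] [590.  72. 374.]
145 [292 304] [589.  77. 355.]
150 [293 303] [596.  65. 345.]
160 [293 300] [589.  82. 301.]
165 [295 298] [581.  98. 275.]
168 [295 298] [579. 102. 262.]
170 [295 298] [581.  99. 256.]
171 [296 297] [579. 103. 250.]
```

View pics/c9.png

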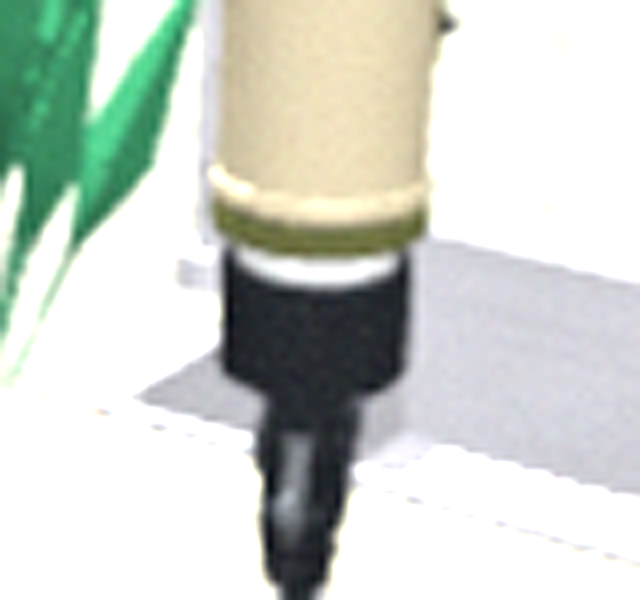

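The scene view puts the shut tips at about z=245 mm while the arm reports TCP z=216, so the tips sit roughly 29 mm higher than reported. The starting image shows the same offset, so I'll rely on contact force and go down in small steps.

servo_tool(commands=[[[255,1,0,0,0,0,0],[255,2,0,0,0,0,0],[255,2.4,0,0,0,0,0],[255,2.4,0,0,0,0,0],[255,2.4,0,0,0,0,0]]])

```text
time: 4.0
tool_pos: [573.2, 109.0, 191.0]
tcp_rot: [-105.3, 90.0, -171.3]
ft_force: [-1.1, 0.3, 0.9]
finger_gap: 0.2
```

servo_tool(commands=[[[255,0.3,0,0,0,0,0],[255,0.6,0,0,0,0,0],[255,0.6,0,0,0,0,0]]])

```text
time: 4.3
tool_pos: [573.1, 109.0, 184.8]
tcp_rot: [-110.4, 90.0, -176.4]
ft_force: [-0.3, 0.9, -0.3]
finger_gap: -0.1
```

servo_tool(commands=[[[255,0.2,0,0,0,0,0],[255,0.4,0,0,0,0,0],[255,0.4,0,0,0,0,0]]])

```text
time: 4.6
tool_pos: [573.4, 109.0, 181.1]
tcp_rot: [75.5, 90.0, 9.5]
ft_force: [0.6, 1.1, 1.8]
finger_gap: -0.5
```

servo_tool(commands=[[[255,0.15,0,0,0,0,0],[255,0.3,0,0,0,0,0],[255,0.3,0,0,0,0,0]]])

```text
time: 4.9
tool_pos: [573.4, 109.0, 178.4]
tcp_rot: [71.2, 90.0, 5.1]
ft_force: [-0.4, -0.1, 3.0]
finger_gap: -0.1
```

```bash
python3 - <<'E'
from h import *
p,d=snap('scene','s3')
s=r.sense();print(s['tool_pos'],s['ft_force'],s['time'])
cv2.imwrite('pics/c10.png',cv2.resize(p[130:230,240:360],(720,600),interpolation=cv2.INTER_CUBIC)[:,:,::-1])
E
```

```text
[573.45173637 109.01505313 178.48856585] [-1.18737991 -0.56979298  3.67655121] 4.95
```

View pics/c10.png

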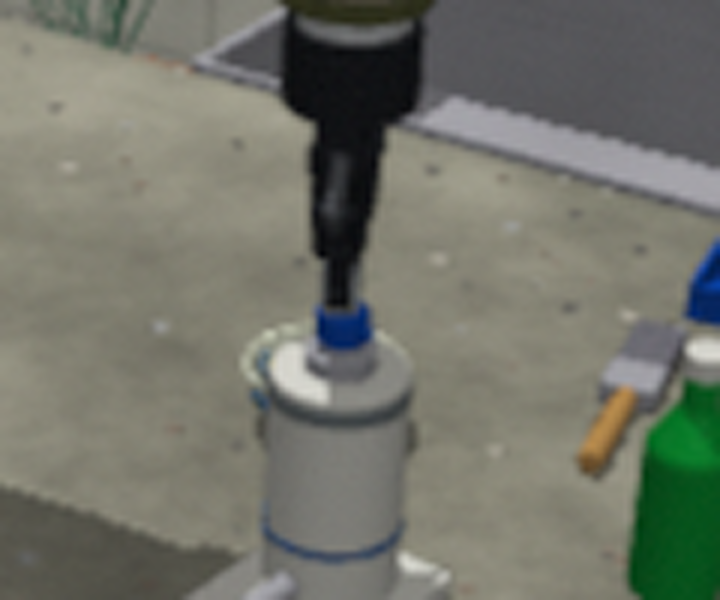

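The tip is on the cap at about scene pixel (297,182), and the force is rising. I'll press on to the stop and hold.

servo_tool(commands=[[[255,0.2,0,0,0,0,0],[255,0.35,0,0,0,0,0],[255,0.4,0,0,0,0,0],[255,0.4,0,0,0,0,0],[255,0.4,0,0,0,0,0]]])

```text
time: 5.45
tool_pos: [573.5, 109.0, 175.2]
tcp_rot: [68.9, 90.0, 2.9]
ft_force: [-2.9, 0.3, 9.4]
finger_gap: 0.1
```

servo_tool(commands=[[[255,0.1,0,0,0,0,0],[255,0.1,0,0,0,0,0],[255,0.1,0,0,0,0,0],[255,0.1,0,0,0,0,0],[255,0.1,0,0,0,0,0]]])

```text
time: 5.95
tool_pos: [573.6, 109.0, 175.1]
tcp_rot: [67.7, 89.9, 1.7]
ft_force: [-5.6, -0.6, 15.4]
finger_gap: -0.2
```

servo_tool(commands=[[[255,-0.5,0,0,0,0,0],[255,-1.5,0,0,0,0,0],[255,-4,0,0,0,0,0],[255,-8,0,0,0,0,0],[255,-10,0,0,0,0,0],[255,-10,0,0,0,0,0]]])

```text
time: 6.55
tool_pos: [575.1, 109.2, 277.7]
tcp_rot: [72.1, 89.6, 6.1]
ft_force: [0.4, 0.2, 0.4]
finger_gap: -0.0
```

```bash
python3 - <<'E'
from h import *
p,d=snap('scene','s4')
s=r.sense();print(s['tool_pos'],s['ft_force'],s['time'],s['joint_pos'])
cv2.imwrite('pics/c11.png',cv2.resize(p[130:230,240:360],(720,600),interpolation=cv2.INTER_CUBIC)[:,:,::-1])
C=cloud('scene',d);print(C[179:185,296:298,2])
E
python3 go.py 574.4 111.3 272.5 -66.005 475.5 -290.7 272.5 -70
```

```text
[574.27206295 109.11018492 275.09849229] [-0.49931833 -0.12533747 -0.30119854] 6.6 [5.73172864e+00 3.80577556e+00 8.17661745e+01 1.71054714e-03
 9.42390673e+01 7.17380178e+01]
[[212.6516704  208.60709408]
 [210.00897123 210.82300278]
 [209.78819473 210.86203793]
 [209.07804353 208.92779871]
 [204.05462028 204.73032761]
 [200.26408317 201.65956618]]
shift cm [  0.    -25.383  32.704] turn 3.9950000000000045
```

View pics/c11.png

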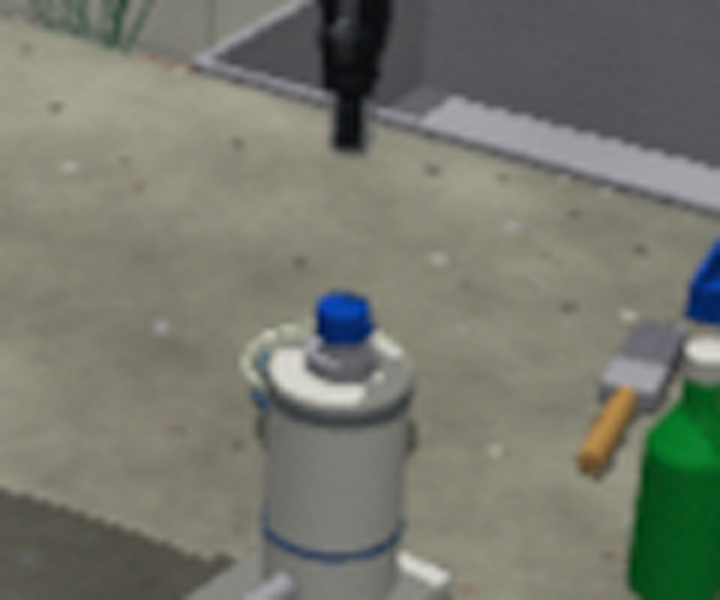

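The cap is back up (top at about 209–210 mm), and its stop was felt at reported z=175.1. Physical tips are therefore reported z + 28, with xy agreeing to 1 mm. I'll go to the knob next, opening on the way.

servo_tool(commands=[[[0,0,-2.5,3.3,0,0,0],[0,0,-5.8,7.4,0,0,0],[0,0,-9,11.5,0,0,0],[0,0,-12,15.6,0,0,0],[0,0,-15.3,19.7,0,0,0],[0,0,-18.5,23.8,2,0,0],[0,0,-21.5,27.7,4,0,0],[0,0,-23,29.7,4,0,0]]])

```text
time: 7.4
tool_pos: [481.9, -258.3, 271.0]
tcp_rot: [-131.7, 89.8, 158.1]
ft_force: [-0.0, -0.4, -0.1]
finger_gap: 85.2
```

servo_tool(commands=[[[0,0,0,0,0,0,0],[0,0,0,0,0,0,0],[0,0,0,0,0,0,0]]])

```text
time: 7.7
tool_pos: [483.9, -254.7, 272.1]
tcp_rot: [-157.2, 89.9, 132.9]
ft_force: [-0.0, -0.4, -0.1]
finger_gap: 85.6
```

```bash
python3 - <<'E'
from h import *
s=r.sense();t=s['tool_pos'];M=R.from_euler('xyz',s['tcp_rot'],degrees=True).as_matrix();h=np.degrees(np.arctan2(M[1,2],M[0,2]))
print(t,h,s['ft_force'],s['time'],s['finger_gap'],s['joint_pos'])
import os;os.system(f"python3 go.py {t[0]} {t[1]} {t[2]} {h} 475.5 -290.7 120 -70")
E
```

```text
shift cm [15.214 -2.021  3.097] turn 0.03607677167281054
[ 483.87695722 -254.68488359  272.13548374] -69.96392322832719 [-0.01638887 -0.42879652 -0.09806737] 7.7 85.6287484682942 [-3.31519911e+01 -1.74409955e+00  8.76872081e+01  2.71977564e-02
  9.41659500e+01  3.68138427e+01]
```

servo_tool(commands=[[[0,3,-0.7,1,0,0,0],[0,7,-1.4,2,0,0,0],[0,11,-2,3.1,0,0,0],[0,14,-2,3.1,0,0,0],[0,15.2,-2,3.1,0,0,0],[0,15.2,-2,3.1,0,0,0],[0,15.2,-2,3.1,0,0,0],[0,15.2,-2,3.1,0,0,0]]])

```text
time: 8.5
tool_pos: [477.4, -292.3, 123.9]
tcp_rot: [34.1, 89.8, -35.8]
ft_force: [0.6, -0.1, -0.5]
finger_gap: 85.5
```

```bash
cat > st.py <<'E'
import sys
from h import *
s=r.sense();t=s['tool_pos'];M=R.from_euler('xyz',s['tcp_rot'],degrees=True).as_matrix();h=np.degrees(np.arctan2(M[1,2],M[0,2]))
print(t.round(2),'head',h.round(2),'tilt',np.degrees(np.arccos(-M[2,0])).round(2),'F',s['ft_force'].round(2),'M',s['wrist_torque'].round(2),s['time'],s['finger_gap'].round(2))
if len(sys.argv)>4:
    import os;os.system(f"python3 go.py {t[0]} {t[1]} {t[2]} {h} "+' '.join(sys.argv[1:5]))
E
python3 st.py 475.5 -290.7 -24 -70
python3 - <<'E'
from h import *
p,d=snap('scene','s5');q,_=snap('top','t5')
a=cv2.resize(p[200:300,150:250],(600,600),interpolation=cv2.INTER_CUBIC);cv2.imwrite('pics/c12.png',a[:,:,::-1])
a=cv2.resize(q[190:300,300:410],(600,600),interpolation=cv2.INTER_CUBIC);cv2.imwrite('pics/c13.png',a[:,:,::-1])
E
```

```text
Traceback (most recent call last):
  File "st.py", line 4, in <module>
    print(t.round(2),'head',h.round(2),'tilt',np.degrees(np.arccos(-M[2,0])).round(2),'F',s['ft_force'].round(2),'M',s['wrist_torque'].round(2),s['time'],s['finger_gap'].round(2))
                                                                                                                                                          ^^^^^^^^^^^^^^^^^^^^^
AttributeError: 'float' object has no attribute 'round'
```

View pics/c12.png

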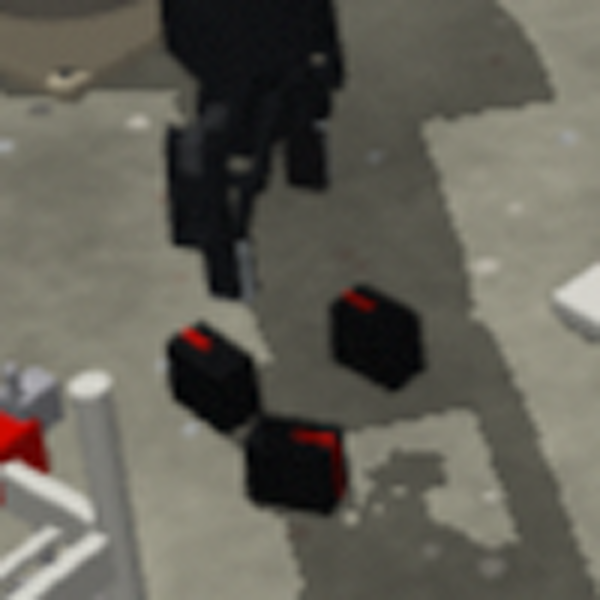

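View pics/c13.png

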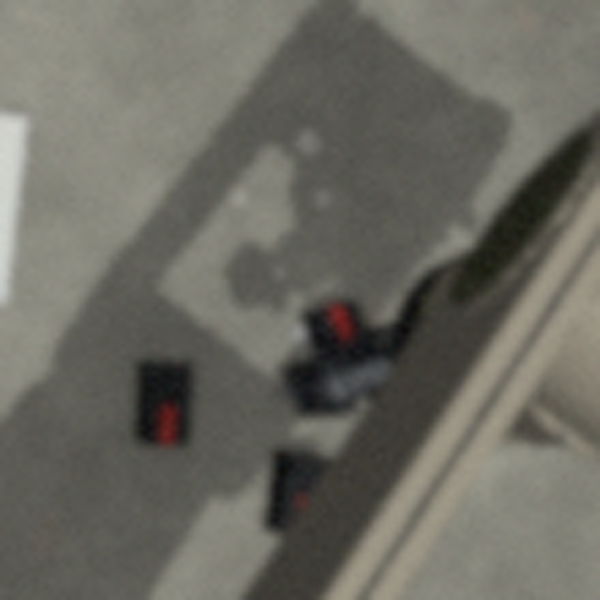

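```bash
sed -i "s/s\['finger_gap'\].round(2)/round(s['finger_gap'],2)/" st.py; python3 st.py 475.5 -290.7 -24 -70
python3 -c "
from h import *
print(proj('scene',[476.5,-291.5,164]),proj('top',[476.5,-291.5,164]),proj('scene',[475.5,-290.7,40]))"
```

```text
shift cm [14.742 -0.086 -0.213] turn 0.019168469288374013
[ 477.04 -292.4   123.42] head -69.98 tilt 0.2 F [ 0.42 -0.01  0.58] M [ 0.02  0.02 -0.04] 8.6 85.12
(array([194.77949965, 239.61347683]), np.float64(1140.9518564365208)) (array([374.48420433, 252.12428521]), np.float64(1051.555982743637)) (array([198.47677921, 271.89250045]), np.float64(1209.670617225302))
```

servo_tool(commands=[[[0,3,0,0,0,0,0],[0,6,0,0,0,0,0],[0,8,0,0,0,0,0],[0,9,0,0,0,0,0],[0,9,0,0,0,0,0],[0,9,0,0,0,0,0],[0,9,0,0,0,0,0]]])

```text
time: 9.3
tool_pos: [477.0, -292.7, 33.1]
tcp_rot: [33.5, 89.8, -36.5]
ft_force: [-0.1, -1.0, 0.5]
finger_gap: 85.5
```

```bash
python3 st.py 475.5 -290.7 -24 -70
python3 - <<'E'
from h import *
p,d=snap('scene','s6')
a=cv2.resize(p[200:300,150:250],(600,600),interpolation=cv2.INTER_CUBIC);cv2.imwrite('pics/c14.png',a[:,:,::-1])
E
```

```text
shift cm [ 5.714 -0.071 -0.239] turn -0.0038436741205316594
[ 476.99 -292.7    33.14] head -70.0 tilt 0.17 F [-0.12 -1.03  0.5 ] M [0.01 0.04 0.01] 9.3 85.53
```

View pics/c14.png

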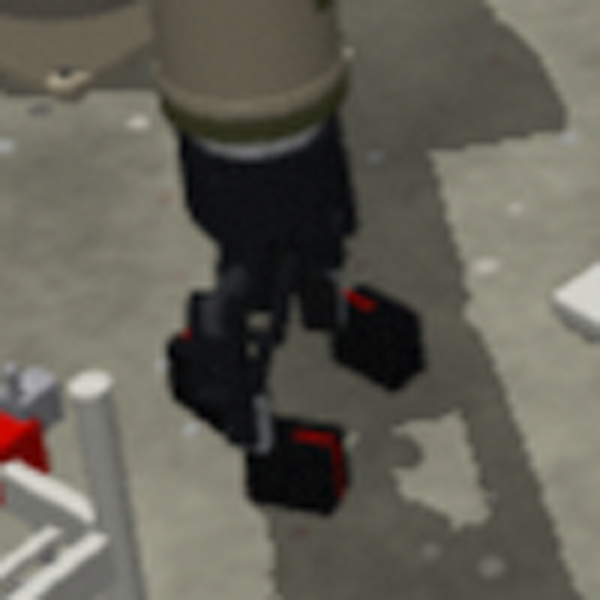

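servo_tool(commands=[[[0,1,-0.1,-0.2,0,0,0],[0,2.5,-0.1,-0.2,0,0,0],[0,4,-0.1,-0.2,0,0,0],[0,5.2,-0.1,-0.2,0,0,0],[0,5.7,-0.1,-0.2,0,0,0],[0,5.7,-0.1,-0.2,0,0,0],[0,5.7,-0.1,-0.2,0,0,0]]])

```text
time: 10.05
tool_pos: [474.3, -290.4, -25.7]
tcp_rot: [-162.9, 90.0, 127.1]
ft_force: [0.0, 0.3, 0.0]
finger_gap: 85.5
```

```bash
python3 st.py 475.5 -290.7 -24 -70
python3 - <<'E'
from h import *
p,d=snap('scene','s7')
a=cv2.resize(p[200:300,150:250],(600,600),interpolation=cv2.INTER_CUBIC);cv2.imwrite('pics/c15.png',a[:,:,::-1])
E
```

```text
shift cm [-0.172  0.103  0.072] turn -0.005317701569197197
[ 474.28 -290.38  -25.72] head -70.01 tilt 0.0 F [0.   0.3  0.02] M [-0.03  0.03 -0.01] 10.05 85.5
```

View pics/c15.png

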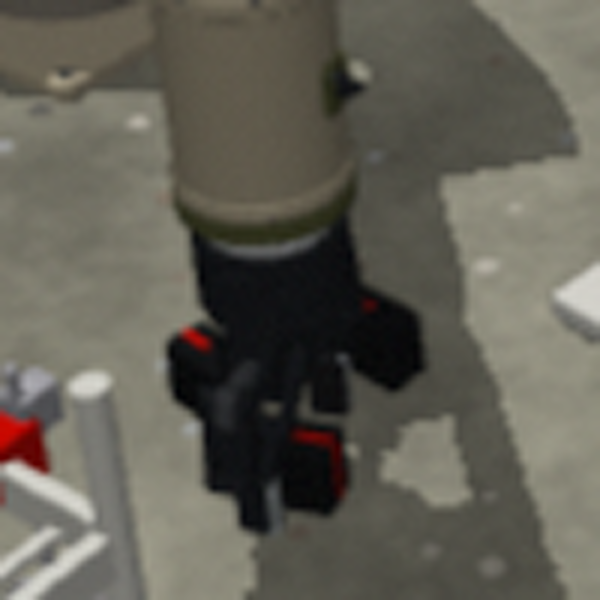

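servo_tool(commands=[[[0,0,0.1,0.1,0,0,0],[100,0,0.1,0.1,0,0,0],[160,0,0.1,0.1,0,0,0],[255,0,0.1,0.1,0,0,0],[255,0,0.1,0.1,0,0,0],[255,0,0.1,0.1,0,0,0],[255,0,0.1,0.1,0,0,0],[255,0,0.1,0.1,0,0,0]]], force=60)

```text
time: 10.9
tool_pos: [475.6, -291.0, -25.5]
tcp_rot: [31.5, 90.0, -38.5]
ft_force: [-0.4, 0.5, 1.8]
finger_gap: 25.8
```

```bash
python3 st.py
```

```text
[ 475.6  -291.02  -25.54] head -70.0 tilt 0.02 F [-0.45  0.51  1.79] M [0.03 0.01 0.05] 10.9 25.82
```

servo_tool(commands=[[[255,-1,0,0,0,0,0],[255,-4,0,0,0,0,0],[255,-8,0,0,0,0,0],[255,-12,0,0,0,0,0],[255,-14,0,0,0,0,0],[255,-14,0,0,0,0,0],[255,-14,0,0,0,0,0]]])

```text
time: 11.6
tool_pos: [475.4, -290.8, 114.3]
tcp_rot: [36.1, 90.0, -33.9]
ft_force: [-0.9, 0.0, -1.8]
finger_gap: 25.2
```

```bash
python3 st.py 554.5 -56.5 115 -89.5
python3 - <<'E'
from h import *
p,d=snap('scene','s8')
a=cv2.resize(p[180:300,130:250],(600,600),interpolation=cv2.INTER_CUBIC);cv2.imwrite('pics/c16.png',a[:,:,::-1])
E
```

```text
shift cm [ -0.072  15.448 -19.316] turn 19.49567817681161
[ 475.38 -290.84  114.28] head -70.0 tilt 0.02 F [-0.89  0.02 -1.8 ] M [0.01 0.04 0.02] 11.6 25.18
```

View pics/c16.png

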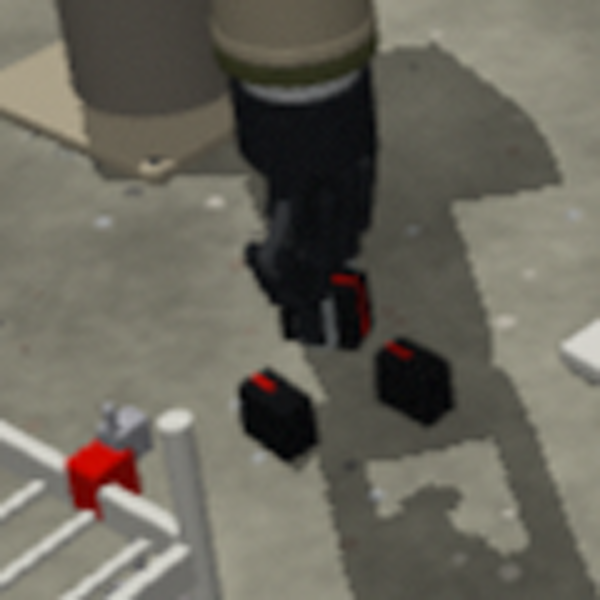

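The knob is held, with its red end toward +x at scene pixel (203,240). Both look-alikes are still in place. Now over to the shaft.

servo_tool(commands=[[[255,0,2.2,-2.8,3,0,0],[255,0,4.8,-6,6.5,0,0],[255,0,7.5,-9.5,10,0,0],[255,0,10,-12.5,13.5,0,0],[255,0,12.5,-15.6,17,0,0],[255,0,14.4,-18,19,0,0],[255,0,15.4,-19.3,19.5,0,0],[255,0,15.4,-19.3,19.5,0,0]]])

```text
time: 12.45
tool_pos: [553.0, -54.3, 111.7]
tcp_rot: [-109.9, 89.8, 160.8]
ft_force: [-1.1, -1.2, -1.4]
finger_gap: 25.1
```

servo_tool(commands=[[[255,0,0,0,0,0,0],[255,0,0,0,0,0,0],[255,0,0,0,0,0,0],[255,0,0,0,0,0,0]]])

```text
time: 12.85
tool_pos: [553.9, -57.7, 114.1]
tcp_rot: [-81.3, 90.0, -170.9]
ft_force: [0.3, -0.3, -1.5]
finger_gap: 25.3
```

```bash
python3 st.py 554.5 -56.5 75 -89.5
python3 - <<'E'
from h import *
p,d=snap('scene','s9')
q,_=snap('top','t9')
a=cv2.resize(p[180:260,215:315],(750,600),interpolation=cv2.INTER_CUBIC);cv2.imwrite('pics/c17.png',a[:,:,::-1])
a=cv2.resize(q[180:260,235:335],(750,600),interpolation=cv2.INTER_CUBIC);cv2.imwrite('pics/c18.png',a[:,:,::-1])
E
python3 st.py
```

```text
shift cm [ 3.911  0.06  -0.116] turn -0.07201726286392329
[553.91 -57.66 114.11] head -89.57 tilt 0.01 F [ 0.26 -0.25 -1.48] M [ 0.01 -0.01  0.02] 12.85 25.27
[554.11 -57.43 114.32] head -89.55 tilt 0.01 F [ 0.17  0.04 -1.87] M [ 0.   -0.01  0.06] 12.95 25.51
```

View pics/c17.png

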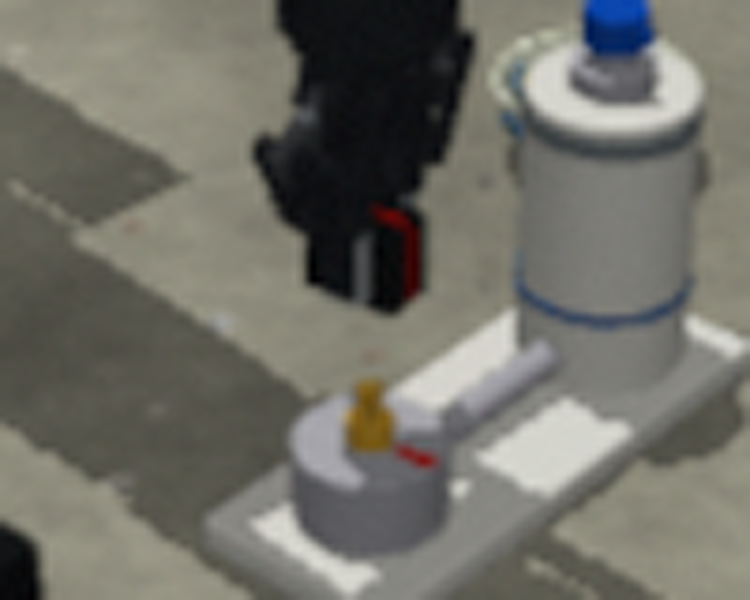

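View pics/c18.png

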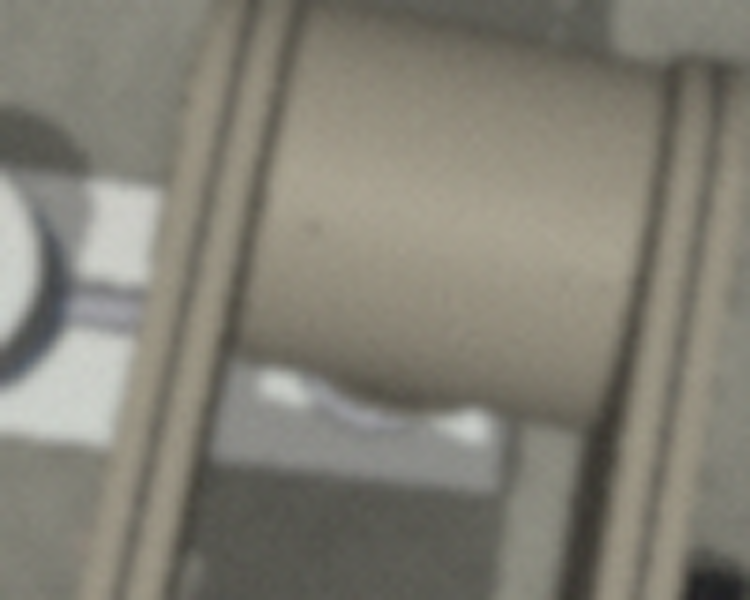

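```bash
python3 - <<'E'
from h import *
f=lambda P:proj('scene',P)[0]
cr=lambda q:((q-np.array([215,180])+.5)*7.5).round(0)
for z in(70,78,86):print('shaft',z,f([554.5,-56.5,z]).round(2),cr(f([554.5,-56.5,z])))
for a,r0 in((0.5,30),(0.5,14),(-6,30)):
  A=np.radians(a);print('mark',a,r0,cr(f([554.5+r0*np.cos(A),-56.5+r0*np.sin(A),58])))
yaw=np.radians(.45)
for sx,sy,z in((23,-13,0),(23,13,0),(23,-13,40),(23,13,40),(-23,-13,0),(23,0,0),(23,0,40)):
  P=[554.1+sx*np.cos(yaw)-sy*np.sin(yaw),-57.4+sx*np.sin(yaw)+sy*np.cos(yaw),139.8+z];print('knob',sx,sy,z,cr(f(P)))
p=np.load('pics/s9.npz')['p'];b=p[205:250,250:285]
cv2.imwrite('pics/c19.png',cv2.resize(b,(466,600),interpolation=cv2.INTER_NEAREST)[:,:,::-1])
b=p[200:228,248:276];b=np.clip(b.astype(float)*2,0,255).astype(np.uint8)
cv2.imwrite('pics/c20.png',cv2.resize(b,(600,600),interpolation=cv2.INTER_NEAREST)[:,:,::-1])
E
```

```text
shaft 70 [263.64 235.12] [369. 417.]
shaft 78 [263.65 233.19] [369. 403.]
shaft 86 [263.65 231.24] [369. 388.]
mark 0.5 30 [425. 462.]
mark 0.5 14 [395. 449.]
mark -6 30 [420. 465.]
knob 23 -13 0 [394. 319.]
knob 23 13 0 [428. 291.]
knob 23 -13 40 [395. 240.]
knob 23 13 40 [429. 213.]
knob -23 -13 0 [306. 285.]
knob 23 0 0 [411. 305.]
knob 23 0 40 [412. 226.]
```

View pics/c19.png

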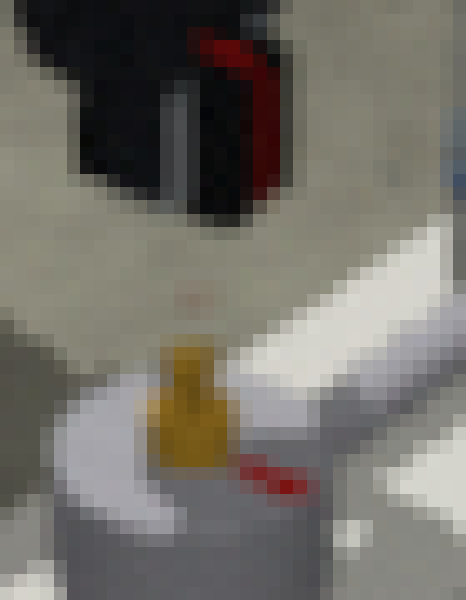

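View pics/c20.png

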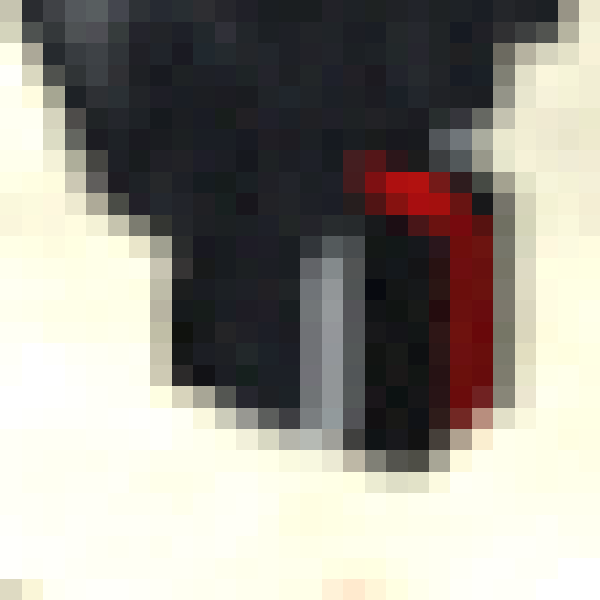

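Measured and projected positions agree within about 0.5 px in the scene view: shaft at column 263.8, knob stripe at column 269.4, valve mark at yaw 0 ± 3°. I'll lower to just above the tip with a small correction.

servo_tool(commands=[[[255,1.5,0.05,-0.08,0,0,0],[255,3,0.05,-0.08,0,0,0],[255,4.2,0.05,-0.08,0,0,0],[255,4.8,0.05,-0.08,0,0,0],[255,5,0.05,-0.08,0,0,0],[255,5,0.05,-0.08,0,0,0],[255,5,0.05,-0.08,0,0,0],[255,5,0.05,-0.08,0,0,0]]], force=80)

```text
time: 13.75
tool_pos: [555.3, -56.1, 65.1]
tcp_rot: [79.2, 89.9, -10.3]
ft_force: [0.0, 0.6, -0.8]
finger_gap: 24.8
```

```bash
python3 st.py 554.7 -56.6 58 -89.8
python3 - <<'E'
from h import *
p,d=snap('scene','s10')
a=cv2.resize(p[190:250,235:310],(750,600),interpolation=cv2.INTER_NEAREST);cv2.imwrite('pics/c21.png',a[:,:,::-1])
E
```

```text
shift cm [ 0.706 -0.059  0.045] turn 0.2971508783825243
[555.28 -56.15  65.06] head -89.5 tilt 0.08 F [ 0.03  0.63 -0.76] M [ 0. -0. -0.] 13.75 24.79
```

View pics/c21.png

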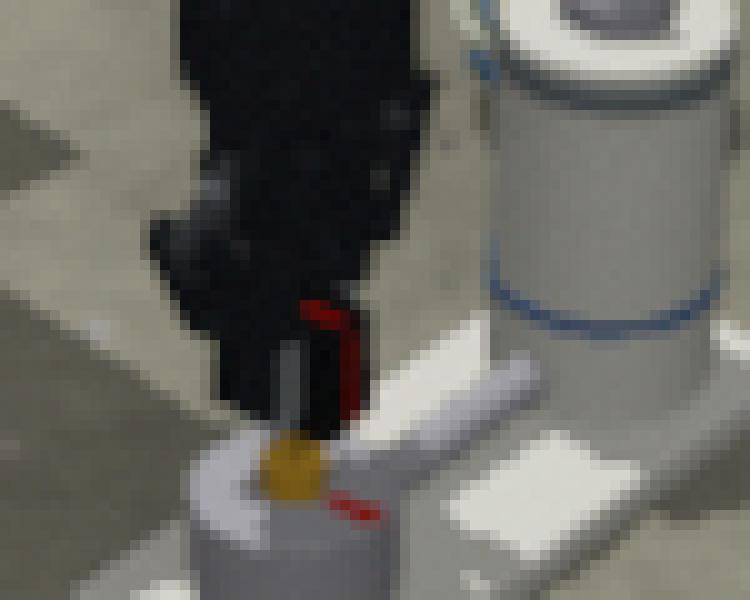

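servo_tool(commands=[[[255,0.15,-0.04,0.03,0,0,0],[255,0.3,-0.04,0.03,0,0,0],[255,0.4,-0.04,0.03,0,0,0],[255,0.4,-0.04,0.03,0,0,0],[255,0.4,-0.04,0.03,0,0,0]]])

```text
time: 14.3
tool_pos: [554.2, -56.3, 60.2]
tcp_rot: [-111.6, 90.0, 158.9]
ft_force: [0.1, -0.2, -2.8]
finger_gap: 25.0
```

servo_tool(commands=[[[255,0.1,0,0,0,0,0],[255,0.2,0,0,0,0,0],[255,0.2,0,0,0,0,0]]])

```text
time: 14.6
tool_pos: [554.9, -56.4, 58.5]
tcp_rot: [83.2, 89.9, -6.3]
ft_force: [4.0, 0.3, -1.0]
finger_gap: 25.1
```

```bash
python3 st.py 554.7 -56.6 55 -89.8
```

```text
shift cm [ 0.349 -0.021  0.015] turn 0.29128757523226056
[554.91 -56.45  58.49] head -89.51 tilt 0.08 F [ 4.    0.27 -1.04] M [-0.03 -0.48  0.03] 14.6 25.06
```

servo_tool(commands=[[[255,0,0.08,0,0,0,0],[255,0,0.08,0,0,0,0],[255,0,0.08,0,0,0,0]]])

```text
time: 14.9
tool_pos: [555.0, -56.3, 58.2]
tcp_rot: [-98.8, 90.0, 171.7]
ft_force: [1.8, 0.9, -0.1]
finger_gap: 24.8
```

```bash
python3 st.py 554.7 -56.6 55 -89.8
```

```text
shift cm [ 0.32  -0.032  0.027] turn 0.2981814407360588
[555.02 -56.32  58.2 ] head -89.5 tilt 0.01 F [ 1.84  0.94 -0.06] M [ 0.03 -0.29  0.  ] 14.9 24.81
```

servo_tool(commands=[[[255,0.1,0.06,0,0,0,0],[255,0.2,0.06,0,0,0,0],[255,0.3,0.06,0,0,0,0],[255,0.3,0.06,0,0,0,0]]])

```text
time: 15.3
tool_pos: [555.3, -56.3, 54.9]
tcp_rot: [-98.8, 90.0, 171.7]
ft_force: [-0.5, -0.3, -1.1]
finger_gap: 25.4
```

```bash
python3 st.py 554.7 -56.6 50 -89.8
```

```text
shift cm [ 0.485 -0.06   0.029] turn 0.2962889565212947
[555.29 -56.3   54.85] head -89.5 tilt 0.04 F [-0.54 -0.25 -1.1 ] M [ 0.02  0.01 -0.  ] 15.3 25.44
```

No resistance 5.6 mm below the tip, so the shaft is in the bore. I'll continue down toward the shoulder.

servo_tool(commands=[[[255,0.2,0,0,0,0,0],[255,0.4,0,0,0,0,0],[255,0.6,0,0,0,0,0],[255,0.8,0,0,0,0,0],[255,0.8,0,0,0,0,0]]])

```text
time: 15.8
tool_pos: [555.3, -56.3, 46.8]
tcp_rot: [-101.5, 90.0, 169.0]
ft_force: [0.7, -0.4, -1.5]
finger_gap: 25.3
```

servo_tool(commands=[[[255,0.1,0,0,0,0,0],[255,0.2,0,0,0,0,0],[255,0.3,0,0,0,0,0],[255,0.3,0,0,0,0,0]]])

```text
time: 16.2
tool_pos: [555.8, -56.4, 44.5]
tcp_rot: [72.3, 90.0, -17.2]
ft_force: [-2.3, 0.8, 2.9]
finger_gap: 25.2
```

```bash
python3 st.py 554.7 -56.6 40 -89.8
```

```text
shift cm [ 0.451 -0.106  0.022] turn 0.2955820788943555
[555.76 -56.37  44.51] head -89.5 tilt 0.01 F [-2.33  0.82  2.94] M [0.06 0.3  0.06] 16.2 25.24
```

servo_tool(commands=[[[255,0.15,-0.05,0,0,0,0],[255,0.3,-0.05,0,0,0,0],[255,0.45,-0.05,0,0,0,0],[255,0.6,-0.05,0,0,0,0],[255,0.6,-0.05,0,0,0,0],[255,0.6,-0.05,0,0,0,0]]])

```text
time: 16.8
tool_pos: [555.8, -56.4, 39.1]
tcp_rot: [81.8, 89.9, -7.8]
ft_force: [-2.5, 0.4, 8.4]
finger_gap: 25.2
```

```bash
python3 st.py 554.7 -56.6 40 -89.8
python3 - <<'E'
from h import *
p,d=snap('scene','s11')
a=cv2.resize(p[190:250,235:310],(750,600),interpolation=cv2.INTER_NEAREST);cv2.imwrite('pics/c22.png',a[:,:,::-1])
E
```

```text
shift cm [-0.09  -0.111  0.019] turn 0.29837842694553274
[555.81 -56.4   39.1 ] head -89.5 tilt 0.07 F [-2.52  0.37  8.4 ] M [ 0.19  0.28 -0.  ] 16.8 25.23
```

View pics/c22.png

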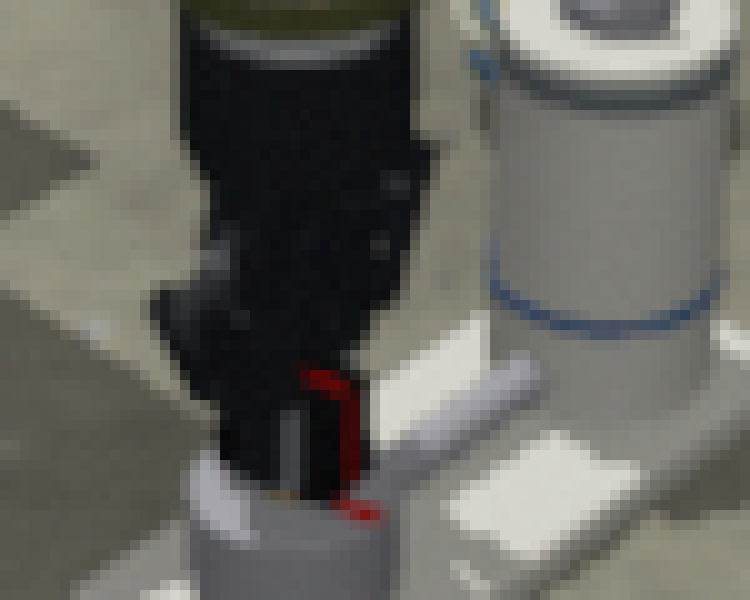

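servo_tool(commands=[[[255,0.1,-0.08,0,0,0,0],[255,0.2,-0.08,0,0,0,0],[255,0.3,-0.08,0,0,0,0],[255,0.3,-0.08,0,0,0,0],[255,0.3,-0.08,0,0,0,0]]], force=110)

```text
time: 17.35
tool_pos: [555.9, -56.4, 37.5]
tcp_rot: [85.0, 89.8, -4.5]
ft_force: [-3.5, 2.2, 14.7]
finger_gap: 25.0
```

```bash
python3 st.py
```

```text
[555.88 -56.38  37.45] head -89.5 tilt 0.17 F [-3.54  2.25 14.7 ] M [0.32 0.68 0.01] 17.35 24.95
```

The stop is felt at reported z=37.5, so the underside is at 63 mm and the shoulder is 7 mm down. That means the knob is fully home. I'll ease back slightly and settle.

servo_tool(commands=[[[255,-0.1,0,0,0,0,0],[255,-0.2,0,0,0,0,0],[255,-0.2,0,0,0,0,0],[255,-0.2,0,0,0,0,0],[255,-0.2,0,0,0,0,0],[255,-0.2,0,0,0,0,0]]])

```text
time: 17.95
tool_pos: [555.8, -56.4, 38.7]
tcp_rot: [85.1, 89.8, -4.4]
ft_force: [0.6, 1.4, 7.6]
finger_gap: 24.8
```

```bash
python3 st.py; python3 - <<'E'
from h import *
p,d=snap('scene','s12')
a=cv2.resize(p[150:250,235:335],(600,600),interpolation=cv2.INTER_CUBIC);cv2.imwrite('pics/c23.png',a[:,:,::-1])
cv2.imwrite('pics/f.png',p[:,:,::-1])
print(cloud('scene',d)[179:183,296,2])
E
python3 st.py
```

```text
[555.82 -56.42  38.66] head -89.5 tilt 0.17 F [0.59 1.43 7.56] M [ 0.25  0.02 -0.06] 17.95 24.81
[209.61634325 210.81941566 212.15264603 208.1965445 ]
[555.79 -56.38  38.64] head -89.5 tilt 0.17 F [0.92 1.43 7.37] M [0.24 0.07 0.04] 18.0 24.83
```

View pics/c23.png

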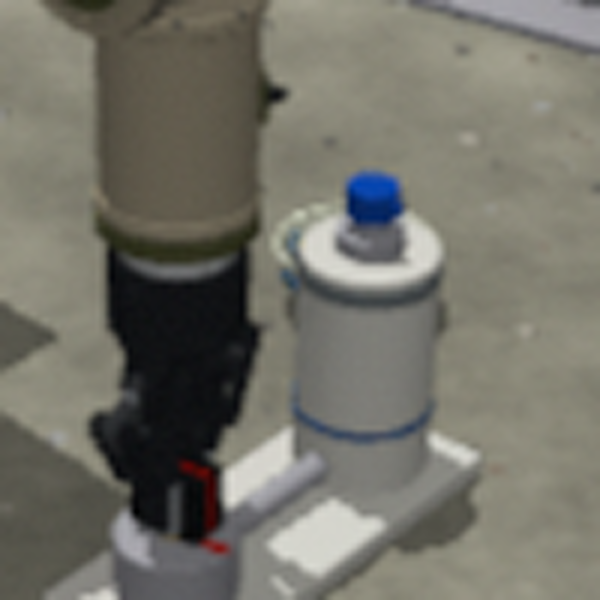

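View pics/f.png

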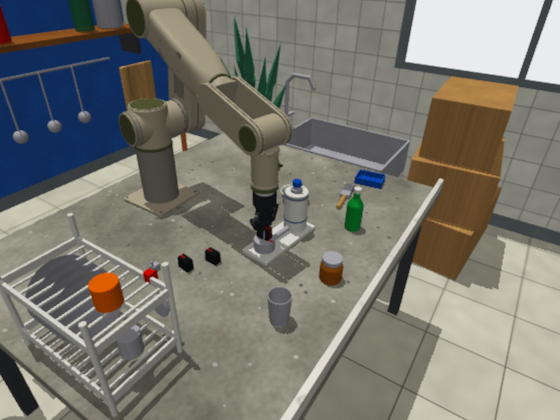

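The red mark on the knob, at scene pixel (270,230), lines up with the valve mark at (271,241). The vent cap is up at 209–211 mm, nothing else has moved, and the pose is steady. Handing in.

```bash
python3 -c "
from h import *
print(r.hand_in())"; python3 st.py
```

```text
the job is handed in; nothing more can be done
None
the job is handed in; nothing more can be done
```

The job is handed in at about 18 s of the 51 s allowed. The knob is home on the D-shaft, and the gripper still holds it and presses it down. The hand-in gives no verdict, so the points below are my own checks.

**What I did**
- **Vent cap:** I pressed it with the shut fingers until I felt the stop (15 N) and held it for more than 0.5 s. I then let it go and saw it back up at 209–211 mm.
- **Knob:** I picked the farthest of the three look-alikes, at top pixel (362,252), and turned it so the red marks agree to within a few degrees.
- **Fit:** I slid it onto the shaft after easing about 1 mm in x on side force. It met the shoulder at the expected 70 mm, and the stem's stop was felt 7 mm below that. I then backed off about 1 mm to hold.

**Last checks**
- **Press and grip:** the stem is about 5–6 mm down, with about 7.5 N of upward force on the tool. The grip is 110 N with the fingers 24.8 mm apart.
- **Alignment:** tilt is 0.2°, and the two red marks line up in the scene picture.
- **Surroundings:** the vent cap is up. The tumbler, bottle, jar and the two other knobs look unmoved in the scene picture. I did not check the bowl separately; the arm never went near it.

**What disagreed**
- **Tip height:** the physical fingertips sit about 28 mm behind the reported TCP. I saw this in the images and confirmed it by contact, and all heights are corrected for it.
- **x position:** the reported x at the end is about 1 mm from my camera estimate of the shaft. That is within the play of the fit and well inside the 2.5 mm limit.

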